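Set the stop dial and start the press screw

TASK

Get the small bench press ready: turn its stop dial until the pointed end of the bar knob is at the long raised index mark. Then, by its crank handle, turn the press screw backward (anticlockwise seen from above) until it drops into its thread, let it drop fully, and turn it forward (clockwise) one full turn so that it is started. Finish holding the crank handle still in the gripper there (the job ends while holding, do not let go), with the dial still at its mark and the bottle, vial, tweezers and petri dish beside the press left where they stand.

Things in the scene. Friction and masses are not known exactly. Their poses are not given: they have to be found in the camera images.
- stop_dial (a joint): angle of the stop dial (rad), anticlockwise from above positive; 0 = pointed end of the bar exactly at the long raised index mark. Stiff friction, about 0.04 N m, stays where it is left; ends of travel at -1.8 and 1.8. It starts 0.6 to 1.4 away on the positive side. A thin metal line marks the pointed end.
- dial_grip (a point): centre of the black bar knob of the stop dial, on the dial's vertical axis, 68 mm above the worktop. The bar is 13 mm wide, about 46 mm long and 24 mm high, its top 12 mm above this point; it stands on a 54 mm round skirt whose top is 12 mm below this point. The bar lies along this point's own x axis; its pointed end looks along -x. The point turns with the dial.
- dial_index (a point): the long raised index mark: a bare metal bar 13 x 4 mm on the black face of the dial housing, among short thin marks; the point is its top centre, 38.5 mm from the dial's axis.
- screw_axis (a point): centre of the top rim of the threaded boss (58 mm round) on the press's nut plate, 112 mm above the worktop, on the vertical axis of the screw. It does not move. The dial's axis is 150 mm away along this point's +y axis.
- handle_mid (a point): middle of the upright crank handle, a black free-spinning sleeve 16 mm round and 50 mm high, 45 mm from the screw's axis, about 171 mm above the worktop at the start. It circles with the crank and goes down with the screw; the point's +x axis points outward along the crank arm. The arm (20 mm wide) ends 1.5 mm below the sleeve; the hub (32 mm round) has its top 24.5 mm below this point.
- screw_turn (a joint): turn of screw and crank (rad), clockwise from above (forward) positive, not wrapped; friction 0.02 N m. At the start the thread lies on the boss's flat face and turns level; forward it soon meets a stop. Backward, within a third of a turn, it comes over the thread's mouth and falls 9 mm; up to 0.7 rad beyond is a backward stop. Forward end stop 1.2 rad past one turn.
- screw_depth (a joint): how far screw, crank and handle have gone down (m): 0 at the start, about 0.009 after the drop. If a hand gripping the handle holds the screw up over the mouth, its weight (about 5 N) comes onto the hand, which can then lower it. Once dropped, forward turning takes it down 9 mm a turn and the hand must follow; not dropped, it cannot pass under the face.
- handle_sleeve: the black handle sleeve that is held (16 mm round, 50 mm high); origin at the centre of its lower end. It spins freely on its pin, so its own x and y axes say nothing about the crank.
- vial_brown: brown vial with a black cap, 34 mm round, 80 mm high, standing behind the press; origin at the centre of its foot. Leave it alone.
- bottle_drop: small white bottle with a blue cap, 42 mm round, 96 mm high, standing behind the press; origin at the centre of its foot. Leave it alone.
- tweezers: steel tweezers 117 mm long, 8 mm high, lying in front of the press; origin under their centre. Leave them alone.
- petri_a: pale petri dish 90 mm round, 16 mm high, to the left of the press, beyond the dial; origin under its centre. Leave it alone.
- press: the press, a fixed grey steel frame: foot 110 x 285 x 14 mm, two columns, nut plate 60 x 150 mm with its top at 90 mm. Origin under the screw's axis, on the worktop; y runs to the dial. The foot reaches 55 mm either way in x, 77 mm beyond the screw's axis and 207 mm the other way, under the dial.

How it is judged:
By the outcome, as a careful person would: the job done as asked, in the order asked, and still so for the second after the job is handed in, while the arm keeps its last pose, push and grip.
It also fails if it takes over 61 s, if anything falls off the work surface, if the arm or the gripper's body presses on something with over 40 N, if the wrist force passes 120 N, or if a joint passes its speed limit or range.

ROBOT

A 6-joint arm with a two-finger parallel gripper is mounted at the origin on a cart in front of the work surface, level with it; the furniture and walls round the work are solid. World frame = base frame: x ahead of the robot, y to its left, z up, the work surface at z = 0. Lengths are in mm, angles in degrees, forces in N, time in s.
With the tool pointing down it reaches from about 350 to 850 mm from the base axis. Payload 8.1 kg.
Tool frame: the origin (TCP) lies at the very end of the fingers, on their centre line; the grasp point (between the pads) lies 19 mm behind it (tcp_to_grasp is the distance from the TCP to the grasp point, in mm); z points along the fingers, x is the direction in which the jaws open and shut, and the axes are right-handed (so a half turn about z gives the same grasp; the last joint's range is limited). The gripper opens to 85 mm and grips with 20 to 120 N. Pads are 22 mm wide; open, the fingers measure 114 mm over their backs; the gripper's body (76 mm by 85 mm) begins 54 mm behind the grasp point. The pads swing forward as they close: fully open they stand 13 mm farther back than shut.
Start: joints at [64.836, 7.471, 85.268, -0, 87.261, -4.893], TCP at [207.858, 562.85, 231.292] pointing down, gripper open.
Joint ranges: [-169.43, 169.43], [-51.17, 129.36], [1.28, 143.12], [-76.62, 256.62], [0, 156.53], [-152.29, 152.29]. Speed limits (degrees/s): [136.94, 136.94, 159.86, 180, 180, 180].

INTERFACE

Orientations are given as [roll, pitch, yaw] about the fixed x, y, z axes, in that order (R = Rz(yaw) Ry(pitch) Rx(roll)).
In Python, from bench import * gives the robot as it stands. The module is installed in compiled form; this text tells all that it offers.
- The arm moves only by the tool apply_moves, never from a script. Its argument "targets" is text: rows parted by semicolons, each of 7 numbers parted by spaces: the turn, a rotation vector about the tool's x, y, z in rad, then the shift along the tool's x, y, z in cm, then the finger opening in cm, from 0 to 8.54. A call has exactly 5 rows; each row is the pose to reach, as a shift and turn from the pose commanded when the call began, along the tool's axes at that moment; what a row does not reach only later rows make up. A row lasts 1/10 s, in which the tool goes at most 50 mm and 8.59 degrees, less where a joint would pass 70% of its speed; a pose out of reach is approached as far as the arm can. A call with a gripper value outside its range is refused whole. The fingers move at their own pace and stop on an object; "force" is the grip in N (left out, the last holds). Time passes only in rows, so rows that repeat a pose let the fingers close, or fill a call up. It gives the time, the measured TCP pose, the force and the opening at its end, in the units of the state.
- sense(): the state, without advancing time (a new reading comes with each control period).
- snapshot(name): name is "scene" or "top" or "wrist"; returns the picture (384x512x3 uint8, red, green, blue); there is no depth.
- camera_model(name): a dict with "fx", "fy", "cx", "cy" (pixels), "position" and "attitude" of the camera in the world; the wrist camera has in their place "T_tool_cam" (4x4, takes a point from camera to tool coordinates, whose origin is the TCP and whose axes are the tool frame's). Camera axes: x right, y up, looking along -z (the intrinsics and any distortion apply to the point x, -y, -z); pixel columns grow to the right and rows downward; lengths in mm; the calibration is good to about 2 mm. A picture is of the moment at which its call begins: read the wrist's pose just before it. camera_model takes no time and is no camera call.
- hand_in(): hands the job in, once; it reports no verdict.
Trained networks look in the newest picture that a camera, given by its name, has taken for a name from the list of things; names that differ only in an ending like _2 or _b are one class to them, and where a whole thing is asked for, a point or a joint stands for the part that bears it (a point fixed in the world has none). Each returns a list of dicts, best first, with "confidence" (0 to 1); they miss things now and then, are a little off and sometimes report something else, mostly with a low value. They report only what shows in the picture. A call takes as long as a camera call.
- recognise(camera, query): "at" ([row, column] in pixels, amid what is visible of it).
- place_of(camera, query): "at" ([row, column] in pixels: a listed point, or the origin of a listed thing).
The state is a dict: "time": time; "joint_pos": joint angles; "qd": joint speeds; "joint_efforts": joint torques, N m; "tool_pos": TCP position; "tcp_rot": TCP orientation; "ft_force": force on the tool from outside, world axes, zero at the start; "wrist_torque": the same for the moment, N m; "finger_gap": finger opening in mm.
Only numpy, scipy, OpenCV 4.12 (cv2) and the standard library are available. Lean on these libraries where they do the work, as an engineer would, in place of code of your own. Each camera call takes 0.05 s, during which the arm holds its last target. There are 200 camera calls.

## Working session

There is one attempt and no reset: what is moved stays moved. The work goes in short steps, Python scripts to look and compute and a tool call to move; the robot and the scene stay as the last step left them, time stands still between calls to the robot, and variables do not carry over. Pictures are saved under pics/ and viewed, about 8 in all and at most 12, crops included, and the job is handed in when it is done.

Besides the shell and the picture viewer there is one more tool, called after "Call:" as name(argument=value, ...) on one line, values as JSON. apply_moves: Moves the arm, as the interface text tells. Its arguments: {"type":"object","properties":{"targets":{"type":"string"},"force":{"type":"number"}},"required":["targets"]}

```bash
mkdir -p pics
cat > h.py <<'E'
from bench import *
import numpy as np, cv2
from scipy.spatial.transform import Rotation as R
def campose(cam,s=None):
    m=camera_model(cam)
    if "T_tool_cam" in m:
        s=s or sense(); T=np.eye(4); T[:3,:3]=R.from_euler('xyz',s["tcp_rot"],degrees=True).as_matrix(); T[:3,3]=s["tool_pos"]
        return m,T@np.array(m["T_tool_cam"])
    T=np.eye(4);A=np.array(m["attitude"],float)
    T[:3,:3]=A if A.shape==(3,3) else R.from_euler('xyz',A,degrees=True).as_matrix(); T[:3,3]=m["position"]
    return m,T
def at_z(cam,px,z,s=None):
    m,T=campose(cam,s); r,c=px
    d=T[:3,:3]@np.array([(c-m["cx"])/m["fx"],-(r-m["cy"])/m["fy"],-1.])
    return T[:3,3]+d*(z-T[2,3])/d[2]
def proj(cam,p,s=None):
    m,T=campose(cam,s); q=T[:3,:3].T@(np.array(p)-T[:3,3])
    return [m["cy"]-m["fy"]*q[1]/-q[2], m["cx"]+m["fx"]*q[0]/-q[2]]
E
python3 - <<'E'
from h import *
np.set_printoptions(precision=1,suppress=True)
print(sense())
for c in("top","scene","wrist"):
    s=sense();im=snapshot(c);cv2.imwrite(f"pics/{c}0.png",im[:,:,::-1])
    m=camera_model(c);print(c,m)
    for q,z in(("screw_axis",112),("dial_grip",68),("dial_index",None),("handle_mid",171),("press",0),("vial_brown",0),("bottle_drop",0),("petri_a",0),("tweezers",0)):
        r=place_of(c,q)[:2]
        for d in r: print(c,q,np.round(d["at"],1),round(d["confidence"],2),at_z(c,d["at"],z if z is not None else 56,s))
E
```

```text
{'time': 0.0, 'joint_pos': array([64.8,  7.5, 85.3,  0. , 87.3, -4.9]), 'qd': array([-0. , -0. , -0. ,  0. ,  0.1, -0. ]), 'joint_efforts': array([ -0. , -56.9, -50.1,  -0. ,   0. ,  -0. ]), 'tool_pos': array([207.6, 562.3, 230.2]), 'tcp_rot': array([-180. ,    0.1,   69.7]), 'ft_force': array([-0.8, -0.6, -0.1]), 'wrist_torque': array([-0.,  0.,  0.]), 'finger_gap': 85.62413074312924}
top {'fx': 370.6798008402923, 'fy': 370.6798008402923, 'cx': 254.81483085670695, 'cy': 189.0751944651408, 'position': array([482.8, 101.3, 979.3]), 'attitude': array([  4.3,  -1. , -89.1])}
top dial_grip [218.2 286.8] 0.53 [481.2   7.6  68. ]
top dial_grip [167.2 294.8] 0.34 [607.7 -11.1  68. ]
top dial_index [230. 289.] 0.86 [452.1   0.6  56. ]
top handle_mid [205.1 378.5] 0.58 [ 513.2 -182.8  171. ]
top press [215.1 340.9] 0.75 [ 491.6 -142.7    0. ]
top vial_brown [167.4 331.1] 0.7 [ 618.2 -116.6    0. ]
top bottle_drop [166.7 294.8] 0.69 [618.4 -19.5   0. ]
top petri_a [162.7 179.2] 0.75 [623.5 288.1   0. ]
top tweezers [215.2 340.2] 0.56 [ 491.3 -140.8    0. ]
top tweezers [253.7 318.3] 0.45 [389.
[... 414 characters left out ...]
] 0.81 [458.4   2.2  56. ]
scene dial_index [240.9 315.4] 0.75 [580.9 -50.   56. ]
scene handle_mid [262.  349.9] 0.78 [ 503.5 -180.   171. ]
scene press [304.2 321. ] 0.68 [ 489.  -142.6    0. ]
scene vial_brown [318.1 270.2] 0.26 [389.3 -84.4   0. ]
scene bottle_drop [240.2 317.4] 0.9 [625.3 -27.4   0. ]
scene petri_a [185.8 224.4] 0.57 [605.1 279.    0. ]
scene tweezers [315.4 271.1] 0.56 [395.3 -81.5   0. ]
wrist {'fx': 275.457527123534, 'fy': 275.457527123534, 'cx': 256.8837270027881, 'cy': 194.65522278272462, 'T_tool_cam': array([[   1. ,    0. ,    0. ,   -0.3],
       [   0. ,   -1. ,   -0.3,  -77.3],
       [   0. ,    0.3,   -1. , -143.9],
       [   0. ,    0. ,    0. ,    1. ]])}
```

Run:
```python
import cv2,numpy as np
a=cv2.imread("pics/top0.png")[140:270,230:430];b=cv2.imread("pics/scene0.png")[200:340,210:410]
cv2.imwrite("pics/v1.png",np.hstack([cv2.resize(a,(400,260),interpolation=2),cv2.resize(b,(400,260),interpolation=2)]) if 0 else np.vstack([cv2.resize(a,None,fx=2.2,fy=2.2,interpolation=2),cv2.resize(b,None,fx=2.2,fy=2.2,interpolation=2)]))
```

```text
(no output)
```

View pics/v1.png

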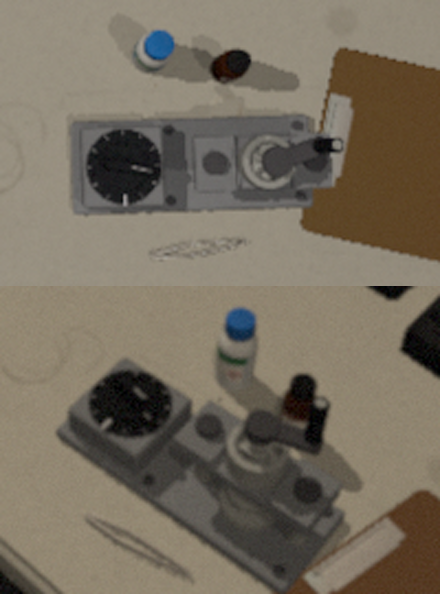

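The picture shows the dial at upper left (crop px ~123,167) with its metal line pointing toward the screw, about −y, and the index mark facing the robot (~125,200). The handle is at the crank's far right (~328,145). These fit the network positions. Moving over the dial.

Call:
apply_moves(targets="0 0 1.13 -42.6 45 0 8.5;0 0 1.13 -42.6 45 0 8.5;0 0 1.13 -42.6 45 0 8.5;0 0 1.13 -42.6 45 0 8.5;0 0 1.13 -42.6 45 0 8.5")

```text
time: 2.0
tool_pos: [319.0, 337.0, 231.4]
tcp_rot: [-180.0, -0.0, 26.4]
ft_force: [1.0, -0.1, 1.0]
finger_gap: 84.8
```

```bash
cat >> h.py <<'E'
def go(x,y,z,yaw,s=None):
    "rotvec about tool z, shift in cm"
    s=s or sense(); M=R.from_euler('xyz',s["tcp_rot"],degrees=True)
    d=M.inv().apply(np.array([x,y,z])-s["tool_pos"])/10
    rv=(M.inv()*R.from_euler('xyz',[180,0,yaw],degrees=True)).as_rotvec()
    print(s["time"],np.round(s["tool_pos"],1),np.round(s["tcp_rot"],2),"->",np.round(rv,3),np.round(d,2))
E
python3 -c "
from h import *
go(482,6,230,5)"
```

```text
2.0 [319.  337.  231.4] [-1.800e+02 -3.000e-02  2.644e+01] -> [-0.    -0.001  0.374] [-0.15 36.9   0.14]
```

Call:
apply_moves(targets="0 0 0.37 -0.15 36.9 0 8.5;0 0 0.37 -0.15 36.9 0 8.5;0 0 0.37 -0.15 36.9 0 8.5;0 0 0.37 -0.15 36.9 0 8.5;0 0 0.37 -0.15 36.9 0 8.5")

```text
time: 2.5
tool_pos: [430.9, 113.1, 231.8]
tcp_rot: [-180.0, -0.1, 5.6]
ft_force: [0.7, 1.2, -1.5]
finger_gap: 85.0
```

Run:
```python
from h import *
np.set_printoptions(precision=1,suppress=True)
s=sense();im=snapshot("wrist");cv2.imwrite("pics/w1.png",im[:,:,::-1])
for q,z in(("dial_grip",68),("dial_index",56),("screw_axis",112),("handle_mid",171),("stop_dial",68)):
    for d in place_of("wrist",q)[:2]: print(q,np.round(d["at"],1),round(d["confidence"],2),at_z("wrist",d["at"],z,s))
go(482,6,180,5,s)
```

```text
dial_grip [260.7 295.5] 0.83 [489.6   9.8  68. ]
dial_index [255.4 266.2] 0.81 [452.9   7.   56. ]
dial_index [ 46.6 422.4] 0.51 [588.7 266.2  56. ]
screw_axis [259.9 265.9] 0.69 [447.9  33.4 112. ]Traceback (most recent call last):
  File "<stdin>", line 5, in <module>
ValueError: it knows: bottle_drop, dial_grip, dial_index, handle_mid, handle_sleeve, petri, press, screw_axis, tweezers, vial_brown
```

View pics/w1.png

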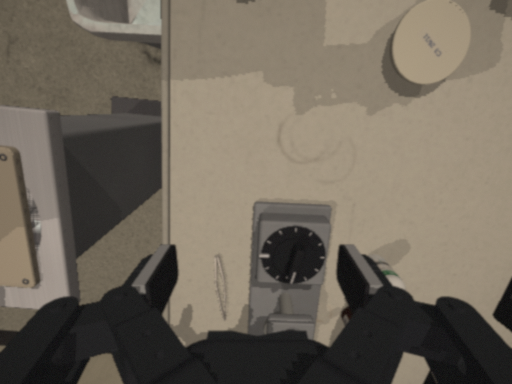

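Dial centre at px (254,293) in the wrist picture, pointed line at (277,292) toward −y, and index at (256,264) toward the robot. Moving closer for a good bar angle.

```bash
python3 -c "
from h import *
go(485,50,130,5)"
```

```text
2.75 [430.2 115.1 231.3] [-1.7997e+02  1.0000e-02  5.4800e+00] -> [-0.     0.     0.008] [ 4.84  7.01 10.13]
```

Call:
apply_moves(targets="0 0 0 4.8 7 10.1 8.5;0 0 0 4.8 7 10.1 8.5;0 0 0 4.8 7 10.1 8.5;0 0 0 4.8 7 10.1 8.5;0 0 0 4.8 7 10.1 8.5")

```text
time: 3.25
tool_pos: [484.1, 51.6, 130.0]
tcp_rot: [-180.0, 0.1, 5.6]
ft_force: [-0.2, 0.6, 0.0]
finger_gap: 84.9
```

Run:
```python
from h import *
np.set_printoptions(precision=1,suppress=True)
s=sense();im=snapshot("wrist");cv2.imwrite("pics/w2.png",im[:,:,::-1])
for q,z in(("dial_grip",68),("dial_index",56)):
    for d in place_of("wrist",q)[:2]: print(q,np.round(d["at"],1),round(d["confidence"],2),at_z("wrist",d["at"],z,s))
print(s["tool_pos"],s["tcp_rot"],proj("wrist",(485,8,68),s))
r,c=map(int,proj("wrist",(485,8,68),s));print(r,c)
cv2.imwrite("pics/w2c.png",cv2.resize(im[r-65:r+65,c-65:c+65,::-1],(520,520),interpolation=2))
```

```text
dial_grip [259.4 258.8] 0.88 [489.4   6.   68. ]
dial_index [248.5 214.4] 0.57 [450.    5.9  56. ]
[484.1  51.6 130. ] [-180.     0.1    5.6] [np.float64(256.8532404277306), np.float64(253.82316451608855)]
256 253
```

View pics/w2c.png

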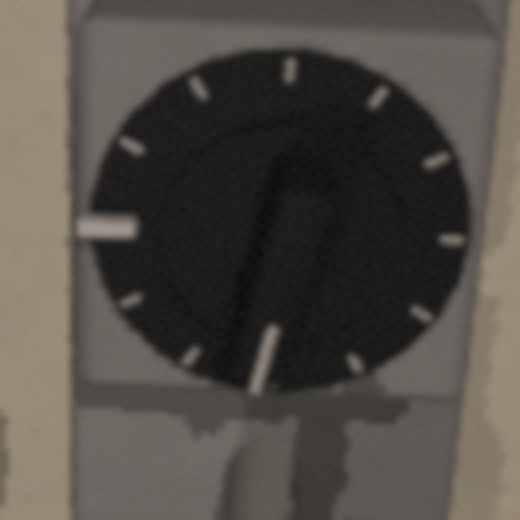

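Run:
```python
from h import *
np.set_printoptions(precision=1,suppress=True)
s=sense()
P=lambda x,y,z: at_z("wrist",(191+(y-2)/4,188+(x-2)/4),z,s)
for z in(46,50,54): print(z,"idx",P(107,228,z),"opp",P(452,240,z),"up",P(290,70,z),"idxends",P(78,227,z)-P(137,229,z))
a,b=P(274,325,80),P(256,392,80);f=P(305,172,80)
print("line",a,b,np.degrees(np.arctan2(*(b-a)[1::-1])),"far",f,np.degrees(np.arctan2(*(b-f)[1::-1])))
```

```text
46 idx [450.2   0.1  46. ] opp [530.7   4.8  46. ] up [488.7  43.3  46. ] idxends [-13.7  -0.8   0. ]
50 idx [450.7   2.3  50. ] opp [529.8   6.9  50. ] up [488.5  44.7  50. ] idxends [-13.5  -0.8   0. ]
54 idx [451.1   4.5  54. ] opp [528.8   9.1  54. ] up [488.3  46.2  54. ] idxends [-13.2  -0.8  -0. ]
line [489.3   0.1  80. ] [487.2 -16.3  80. ] -97.54853661296738 far [492.   34.9  80. ] -95.40780465904226
```

```bash
python3 -c "
from h import *
go(490,6,95,-7.2);go(490,6,59,-7.2)"
```

```text
3.4 [485.5  51.5 132.1] [ 1.80e+02 -1.60e-01  5.67e+00] -> [-0.    -0.003  0.225] [-0.01  4.57  3.71]
3.4 [485.5  51.5 132.1] [ 1.80e+02 -1.60e-01  5.67e+00] -> [-0.    -0.003  0.225] [-0.02  4.57  7.31]
```

Call:
apply_moves(targets="0 0 0.12 0.05 4.6 3.5 8.5;0 0 0.225 0.05 4.6 3.5 8.5;0 0 0.225 0.05 4.6 3.5 8.5;0 0 0.225 0.05 4.6 7.1 8.5;0 0 0.225 0.05 4.6 7.1 8.5", force=40)

```text
time: 3.9
tool_pos: [487.7, 5.5, 57.2]
tcp_rot: [-180.0, 0.2, -7.1]
ft_force: [-0.8, 1.1, -1.7]
finger_gap: 85.0
```

Call:
apply_moves(targets="0 0 0 0 0 0 0.8;0 0 0 0 0 0 0.8;0 0 0 0 0 0 0.8;0 0 0 0 0 0 0.8;0 0 0 0 0 0 0.8", force=40)

```text
time: 4.4
tool_pos: [488.7, 4.4, 59.9]
tcp_rot: [180.0, 0.2, -7.3]
ft_force: [-34.8, 1.9, 41.5]
finger_gap: 12.6
```

Call:
apply_moves(targets="0 0 0 -0.05 0 -0.1 0.8;0 0 0 -0.1 0 -0.2 0.8;0 0 0 -0.1 0 -0.2 0.8;0 0 0 -0.1 0 -0.2 0.8;0 0 0 -0.1 0 -0.2 0.8")

```text
time: 4.9
tool_pos: [488.3, 4.5, 60.4]
tcp_rot: [-180.0, 0.1, -7.3]
ft_force: [4.2, 0.2, -16.9]
finger_gap: 11.7
```

Call:
apply_moves(targets="0 0 0.08 0 0 0.02 0.8;0 0 0.16 0 0 0.04 0.8;0 0 0.24 0 0 0.05 0.8;0 0 0.32 0 0 0.05 0.8;0 0 0.4 0 0 0.05 0.8")

```text
time: 5.4
tool_pos: [486.7, 4.9, 60.3]
tcp_rot: [179.9, 0.3, -30.4]
ft_force: [-7.7, 3.1, -2.2]
finger_gap: 12.1
```

Call:
apply_moves(targets="0 0 0.1 -0.02 0 0 0.8;0 0 0.2 -0.02 0 0 0.8;0 0 0.3 -0.02 0 0 0.8;0 0 0.4 -0.02 0 0 0.8;0 0 0.5 -0.02 0 0 0.8")

```text
time: 5.9
tool_pos: [485.2, 6.4, 60.3]
tcp_rot: [179.7, 0.4, -59.1]
ft_force: [-15.9, 10.6, 6.3]
finger_gap: 12.1
```

Call:
apply_moves(targets="0 0 0.1 0 0 0 0.8;0 0 0.2 0 0 0 0.8;0 0 0.3 0 0 0 0.8;0 0 0.4 0 0 0 0.8;0 0 0.48 0 0 0 0.8")

```text
time: 6.4
tool_pos: [484.5, 8.3, 60.3]
tcp_rot: [179.5, 0.4, -86.6]
ft_force: [-18.8, 19.6, 9.2]
finger_gap: 11.5
```

```bash
python3 -c "
from h import *
s=sense();print(s)
cv2.imwrite('pics/w3.png',snapshot('wrist')[:,:,::-1])"
```

```text
{'time': 6.4, 'joint_pos': array([ -5.31927055,  -0.9378759 , 112.66583036,   0.33457871,
        68.83128316,  81.13912098]), 'qd': array([ 2.14074632e-01, -7.39716278e-03, -1.07593888e-01,  3.36678541e-01,
       -3.05132070e-02,  4.44463017e+01]), 'joint_efforts': array([-10.12911111, -44.10216093, -52.50890851,  -5.98218128,
        -7.19767347,  -1.19571872]), 'tool_pos': array([484.53414208,   8.30327925,  60.28117038]), 'tcp_rot': array([179.49497849,   0.39329123, -86.58246935]), 'ft_force': array([-18.84652311,  19.6442371 ,   9.2295481 ]), 'wrist_torque': array([3.30924757, 2.99272961, 0.15820842]), 'finger_gap': 11.538569720069102}
```

Call:
apply_moves(targets="0 0 0 -0.05 0.04 0 0.8;0 0 0 -0.05 0.04 0 0.8;0 0 0 -0.05 0.04 0 0.8;0 0 0 -0.05 0.04 0 6;0 0 0 -0.05 0.04 0 6")

```text
time: 6.95
tool_pos: [489.0, 5.0, 62.0]
tcp_rot: [-179.9, -0.0, -86.4]
ft_force: [0.3, 0.2, -0.2]
finger_gap: 40.4
```

Call:
apply_moves(targets="0 0 0 0 0 0 6;0 0 0 0 0 -1.5 6;0 0 0 0 0 -4 7;0 0 0 0 -4.5 -7 8;0 0 0 0 -4.5 -7 8")

```text
time: 7.45
tool_pos: [538.7, 7.3, 135.9]
tcp_rot: [-179.4, -0.1, -86.4]
ft_force: [0.2, -0.0, 0.8]
finger_gap: 79.9
```

Call:
apply_moves(targets="0 0 0 0 0 0 8;0 0 0 0 0 0 8;0 0 0 0 0 0 8;0 0 0 0 0 0 8;0 0 0 0 0 0 8")

```text
time: 7.95
tool_pos: [532.4, 7.8, 130.2]
tcp_rot: [179.9, 0.0, -86.4]
ft_force: [0.4, -0.3, 0.3]
finger_gap: 80.2
```

Run:
```python
from h import *
np.set_printoptions(precision=1,suppress=True)
s=sense();im=snapshot("wrist");cv2.imwrite("pics/w4.png",im[:,:,::-1])
for q,z in(("dial_grip",68),("dial_index",54),("handle_mid",171),("screw_axis",112)):
    for d in place_of("wrist",q)[:2]: print(q,np.round(d["at"],1),round(d["confidence"],2),at_z("wrist",d["at"],z,s))
print(s["time"],s["tool_pos"],s["tcp_rot"])
r,c=map(int,proj("wrist",(488,6,68),s));print(r,c)
cv2.imwrite("pics/w4c.png",cv2.resize(im[r-65:r+65,c-65:c+65,::-1],(520,520),interpolation=2))
```

```text
dial_grip [258.8 250.5] 0.58 [486.4  10.   68. ]
dial_index [290.2 252.3] 0.82 [444.8   6.3  54. ]
screw_axis [296.3 468.5] 0.94 [ 492.3 -143.4  112. ]
7.95 [532.4   7.8 130.2] [179.9   0.  -86.4]
257 255
```

View pics/w4c.png

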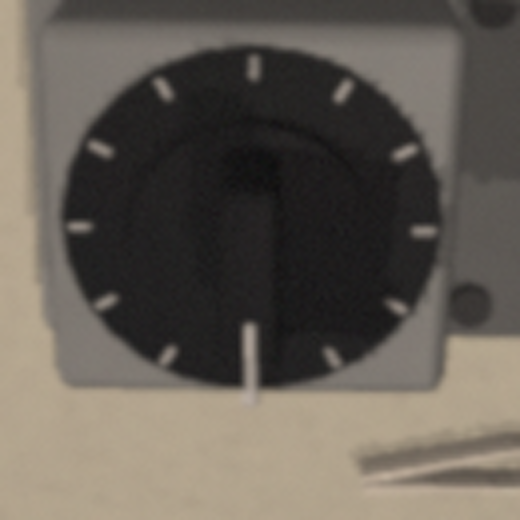

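Run:
```python
from h import *
np.set_printoptions(precision=2,suppress=True)
s=sense();im=cv2.imread("pics/w4.png")[:,:,::-1].astype(float).mean(2)
r0,c0=257-65,255-65
for r in range(270,296):
    w=im[r,246:262]; w2=np.clip(w-np.median(w)-12,0,None)if r<288 else np.clip(w-w.min()-25,0,None)
    print(r,np.round(w2@np.arange(246,262)/max(w2.sum(),1e-6),2),w.astype(int))
P=lambda x,y,z: at_z("wrist",(r0+(y-2)/4,c0+(x-2)/4),z,s)
L,Rr,U=P(78,227,52),P(424,231,52),P(254,68,52)
print(L,Rr,U,np.degrees(np.arctan2(*(L-Rr)[1::-1])))
```

```text
270 0.0 [32 33 33 33 33 33 32 35 35 35 34 32 29 25 23 26]
271 0.0 [32 34 32 31 33 39 39 37 34 34 33 32 30 22 24 27]
272 251.97 [35 34 31 36 43 64 74 62 44 36 30 31 29 23 22 26]
273 251.97 [ 31  34  30  37  62 108 124 100  63  38  36  34  26  24  19  24]
274 251.95 [ 33  31  35  36  75 130 149 120  71  39  35  29  28  21  23  23]
275 251.94 [ 33  31  32  37  78 136 154 125  73  39  34  29  28  23  22  27]
276 251.95 [ 31  33  30  37  78 136 156 126  74  39  35  32  26  23  26  28]
277 251.94 [ 33  31  33  35  77 137 155 126  73  41  32  32  26  26  27  31]
278 251.95 [ 31  31  30  36  77 136 156 125  73  39  34  31  29  25  27  30]
279 251.95 [ 33  32  33  34  77 136 156 125  74  40  34  33  28  24  29  31]
280 251.96 [ 33  33  32  35  76 133 154 125  74  40  34  29  30  26  28  33]
281 252.02 [ 30  33  36  34  71 124 147 123  75  40  31  29  25  27  28  33]
282 252.1 [ 28  34  34  36  66 117 144 125  78  40  34  29  26  27  30  33]
283 252.16 [ 30  33  32  34  65 116 144 128  84  46  35  32  31  28  31  33]
284 252.18 [ 35  31  33  35  65 116 144 130  85  46  34  32  30  30  31  34]

[... 217 characters left out ...]
  35  40  47]
288 252.18 [ 68  67  67  67  84 121 146 133  94  64  56  55  56  58  66  75]
289 252.02 [120 118 118 119 127 142 153 143 116 106 106 106 104 103 106 111]
290 252.0 [149 150 150 152 157 162 164 152 138 138 144 146 146 146 145 147]
291 0.0 [159 160 160 162 167 170 167 157 146 151 158 159 159 159 159 160]
292 0.0 [162 161 162 163 165 167 167 157 149 153 159 161 161 161 162 161]
293 0.0 [161 162 161 161 161 160 160 157 155 159 160 160 161 161 162 162]
294 0.0 [160 160 159 160 159 160 159 158 159 160 161 161 161 160 160 161]
295 0.0 [159 160 160 159 160 159 159 159 160 159 160 162 162 160 159 161]
[485.75  47.82  52.  ] [489.56 -30.28  52.  ] [526.4   10.38  52.  ] 92.79596528632344
```

Run:
```python
from h import *
np.set_printoptions(precision=2,suppress=True)
s=sense()
a,b=at_z("wrist",(273,251.96),80,s),at_z("wrist",(280,251.95),80,s)
for z in(50,54):
  i,j=at_z("wrist",(282.5,252.17),z,s),at_z("wrist",(287.5,252.19),z,s)
  L,Rr,U=[at_z("wrist",(192+(y-2)/4,190+(x-2)/4),z,s) for x,y in((78,227),(424,231),(254,68))]
  print(a,b,i,j,(L+Rr)/2,np.degrees(np.arctan2(*(i-U)[1::-1])),np.degrees(np.arctan2(*(L-Rr)[1::-1])))
print(np.degrees(np.arctan2(*(b-a)[1::-1])))
```

```text
[480.89   8.23  80.  ] [474.27   7.86  80.  ] [450.72   6.79  50.  ] [445.15   6.45  50.  ] [486.56   8.74  50.  ] -177.27608865729908 92.79596528632347
[480.89   8.23  80.  ] [474.27   7.86  80.  ] [453.54   6.89  54.  ] [448.07   6.56  54.  ] [488.75   8.8   54.  ] -177.27608865729908 92.7959652863235
-176.8092881058154
```

Dial: pointer and index line up (pointer −176.8°, index about −177.2°), so it is within about half a degree. Next, the handle.

```bash
python3 -c "
from h import *
go(535,-175,235,-86.4)"
```

```text
8.2 [533.    7.8 130.8] [180.   -0.  -86.4] -> [ 0. -0. -0.] [ 18.26   0.95 -10.42]
```

Call:
apply_moves(targets="0 0 0 0 0 -5 8;0 0 0 2 0 -10.4 8;0 0 0 18.2 1 -10.4 8;0 0 0 18.2 1 -10.4 8;0 0 0 18.2 1 -10.4 8")

```text
time: 8.7
tool_pos: [534.6, -160.9, 235.1]
tcp_rot: [-179.9, -0.0, -86.3]
ft_force: [0.7, 0.5, -1.4]
finger_gap: 79.9
```

Call:
apply_moves(targets="0 0 0 4 0 0 8;0 0 0 4 0 0 8;0 0 0 4 0 0 8;0 0 0 4 0 0 8;0 0 0 4 0 0 8")

```text
time: 9.2
tool_pos: [537.2, -198.0, 234.1]
tcp_rot: [-180.0, 0.0, -86.3]
ft_force: [-0.0, -0.5, 0.4]
finger_gap: 79.8
```

Run:
```python
from h import *
np.set_printoptions(precision=1,suppress=True)
s=sense();im=snapshot("wrist");cv2.imwrite("pics/w5.png",im[:,:,::-1])
for q,z in(("handle_mid",171),("screw_axis",112),("handle_sleeve",146),("dial_grip",68)):
    for d in place_of("wrist",q)[:2]: print(q,np.round(d["at"],1),round(d["confidence"],2),at_z("wrist",d["at"],z,s))
print(s["time"],s["tool_pos"],s["tcp_rot"])
```

```text
handle_mid [235.5 237.2] 0.76 [ 511.8 -183.7  171. ]
screw_axis [225.2 200.1] 0.88 [ 492.2 -141.6  112. ]
handle_sleeve [227.  240.5] 0.87 [ 508.3 -185.2  146. ]
dial_grip [205.5  83.7] 0.58 [489.    5.8  68. ]
9.2 [ 537.2 -198.   234.1] [-180.     0.   -86.3]
```

View pics/w5.png

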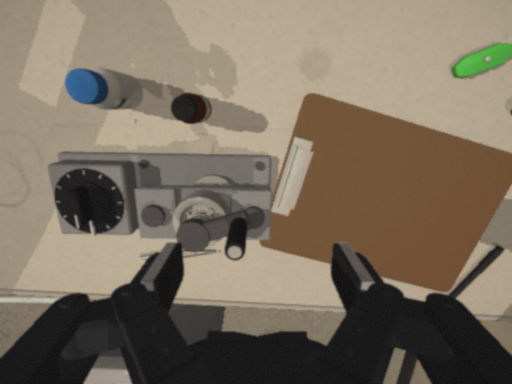

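```bash
python3 -c "
from h import *
s=sense()
print(at_z('wrist',(251,234.5),196,s))
go(510.7,-183.5,153,-86.4,s);print(sense()['tool_pos'])"
```

```text
[ 511.25088511 -183.96978627  196.        ]
9.45 [ 537.1 -198.6  234.2] [-1.7999e+02 -1.0000e-02 -8.6340e+01] -> [-0.    -0.     0.001] [-1.68  2.54  8.12]
[ 537.14876226 -198.62241102  234.24632371]
```

Call:
apply_moves(targets="0 0 0 -1.65 2.55 1 8;0 0 0 -1.65 2.55 1 8;0 0 0 -1.65 2.55 4.5 8;0 0 0 -1.65 2.55 8.1 8;0 0 0 -1.65 2.55 8.1 8")

```text
time: 9.95
tool_pos: [507.6, -182.9, 148.1]
tcp_rot: [179.6, 0.2, -86.4]
ft_force: [-0.7, -0.6, -0.6]
finger_gap: 80.2
```

Call:
apply_moves(targets="0 0 0 0 0 0 1.2;0 0 0 0 0 0 1.2;0 0 0 0 0 0 1.2;0 0 0 0 0 0 1.2;0 0 0 0 0 0 1.2", force=30)

```text
time: 10.45
tool_pos: [511.3, -184.6, 154.5]
tcp_rot: [-179.9, -0.0, -86.4]
ft_force: [-0.9, 1.1, 4.1]
finger_gap: 15.2
```

```bash
cat >> h.py <<'E'
def circ(phi0,d,n=5,r=4.5,yaw=-86.4,dz=0.,bias=(0,0)):
    "rows of tool shifts (cm) for handle going from phi0 by d deg; dz down (cm) over the call, bias world cm"
    M=R.from_euler('xyz',[180,0,yaw],degrees=True).inv()
    u=lambda a:np.array([np.cos(np.radians(a)),np.sin(np.radians(a)),0])*r
    print(';'.join("0 0 0 %.2f %.2f %.2f 1.2"%tuple(M.apply(u(phi0+d*k/n)-u(phi0)+np.array([*bias,-dz*k/n]))) for k in range(1,n+1)))
E
python3 -c "
from h import *
circ(-66.7,12)
circ(-54.7,20);circ(-34.7,25);circ(-9.7,25)
s=sense();print(s['ft_force'],s['wrist_torque'])"
```

```text
0 0 0 -0.07 -0.18 -0.00 1.2;0 0 0 -0.14 -0.35 -0.00 1.2;0 0 0 -0.22 -0.52 -0.00 1.2;0 0 0 -0.31 -0.69 -0.00 1.2;0 0 0 -0.41 -0.85 -0.00 1.2
0 0 0 -0.17 -0.26 -0.00 1.2;0 0 0 -0.37 -0.51 -0.00 1.2;0 0 0 -0.58 -0.74 -0.00 1.2;0 0 0 -0.80 -0.96 -0.00 1.2;0 0 0 -1.04 -1.17 -0.00 1.2
0 0 0 -0.32 -0.23 -0.00 1.2;0 0 0 -0.66 -0.43 -0.00 1.2;0 0 0 -1.01 -0.60 -0.00 1.2;0 0 0 -1.38 -0.74 -0.00 1.2;0 0 0 -1.75 -0.85 -0.00 1.2
0 0 0 -0.39 -0.07 -0.00 1.2;0 0 0 -0.78 -0.11 -0.00 1.2;0 0 0 -1.17 -0.12 -0.00 1.2;0 0 0 -1.56 -0.09 -0.00 1.2;0 0 0 -1.95 -0.03 -0.00 1.2
[-0.85544187  1.12508377  4.08257214] [ 0.37700915  0.14417426 -0.02295528]
```

Call:
apply_moves(targets="0 0 0 -0.07 -0.18 0 1.2;0 0 0 -0.14 -0.35 0 1.2;0 0 0 -0.22 -0.52 0 1.2;0 0 0 -0.31 -0.69 0 1.2;0 0 0 -0.41 -0.85 0 1.2")

```text
time: 10.95
tool_pos: [519.3, -180.7, 154.5]
tcp_rot: [-179.9, -0.1, -86.4]
ft_force: [-2.4, 1.1, 0.4]
finger_gap: 15.0
```

Call:
apply_moves(targets="0 0 0 0 0 0 1.2;0 0 0 0 0 0 1.2;0 0 0 0 0 0 1.2;0 0 0 0 0 0 1.2;0 0 0 0 0 0 1.2")

```text
time: 11.45
tool_pos: [519.5, -180.0, 154.5]
tcp_rot: [-179.9, -0.0, -86.4]
ft_force: [-1.1, 0.8, 7.5]
finger_gap: 15.3
```

Call:
apply_moves(targets="0 0 0 -0.17 -0.26 0 1.2;0 0 0 -0.37 -0.51 0 1.2;0 0 0 -0.58 -0.74 0 1.2;0 0 0 -0.80 -0.96 0 1.2;0 0 0 -1.04 -1.17 0 1.2")

```text
time: 11.95
tool_pos: [530.9, -170.0, 154.3]
tcp_rot: [-179.8, -0.2, -86.4]
ft_force: [1.8, -7.2, 6.0]
finger_gap: 15.2
```

Call:
apply_moves(targets="0 0 0 -0.32 -0.23 0 1.2;0 0 0 -0.66 -0.43 0 1.2;0 0 0 -1.01 -0.60 0 1.2;0 0 0 -1.38 -0.74 0 1.2;0 0 0 -1.75 -0.85 0 1.2")

```text
time: 12.45
tool_pos: [538.9, -151.6, 154.4]
tcp_rot: [-179.8, -0.1, -86.4]
ft_force: [6.9, -6.0, 1.6]
finger_gap: 15.6
```

Call:
apply_moves(targets="0 0 0 -0.39 -0.08 0 1.2;0 0 0 -0.78 -0.13 0 1.2;0 0 0 -1.17 -0.14 0 1.2;0 0 0 -1.37 -0.13 0 1.2;0 0 0 -1.56 -0.11 0 1.2")

```text
time: 12.95
tool_pos: [537.6, -134.1, 152.2]
tcp_rot: [-180.0, 0.1, -86.4]
ft_force: [7.8, 0.7, -4.7]
finger_gap: 15.4
```

Call:
apply_moves(targets="0 0 0 -0.23 0.03 0 1.2;0 0 0 -0.46 0.07 0 1.2;0 0 0 -0.46 0.07 0 1.2;0 0 0 -0.46 0.07 0.15 1.2;0 0 0 -0.46 0.07 0.3 1.2")

```text
time: 13.45
tool_pos: [536.5, -129.2, 149.1]
tcp_rot: [-180.0, 0.1, -86.4]
ft_force: [6.7, 1.9, -4.3]
finger_gap: 15.2
```

Weight of about 5 N is on the hand and it follows down. Lowering the rest.

Call:
apply_moves(targets="0 0 0 0 0 0.1 1.2;0 0 0 0 0 0.2 1.2;0 0 0 0 0 0.3 1.2;0 0 0 0 0 0.4 1.2;0 0 0 0 0 0.5 1.2")

```text
time: 13.95
tool_pos: [537.7, -129.7, 146.7]
tcp_rot: [-179.8, 0.0, -86.4]
ft_force: [1.5, 3.5, 13.5]
finger_gap: 15.3
```

Call:
apply_moves(targets="0 0 0 0 0 0.02 1.2;0 0 0 0 0 0.05 1.2;0 0 0 0 0 0.07 1.2;0 0 0 0 0 0.07 1.2;0 0 0 0 0 0.07 1.2")

```text
time: 14.45
tool_pos: [537.9, -129.8, 146.6]
tcp_rot: [-179.8, 0.0, -86.4]
ft_force: [1.7, 3.6, 11.8]
finger_gap: 15.0
```

Call:
apply_moves(targets="0 0 0 0 0 0 3;0 0 0 0 0 0 3;0 0 0 0 0 0 3;0 0 0 0 0 0 3;0 0 0 0 0 0 3")

```text
time: 14.95
tool_pos: [536.0, -130.4, 144.0]
tcp_rot: [180.0, 0.0, -86.4]
ft_force: [-0.6, 0.6, -0.2]
finger_gap: 30.0
```

Run:
```python
from h import *
np.set_printoptions(precision=1,suppress=True)
s=sense();im=snapshot("wrist");snapshot("scene")
for c in("wrist","scene"):
  for q,z in(("handle_mid",162),("handle_sleeve",137),("screw_axis",112)):
    for d in place_of(c,q)[:2]: print(c,q,np.round(d["at"],1),round(d["confidence"],2),at_z(c,d["at"],z,s))
im2=snapshot("scene");w=snapshot("wrist")
cv2.imwrite("pics/v5.png",np.vstack([cv2.resize(im2[200:320,230:430,::-1],(600,360),interpolation=2)[:,:],cv2.resize(w[180:300,100:400,::-1],(600,240),interpolation=2)]))
print(s["time"],s["tool_pos"],s["ft_force"])
```

```text
wrist handle_mid [244.1  97.2] 0.72 [541.3 -49.1 162. ]
wrist handle_mid [259.  257.8] 0.6 [ 537.7 -131.1  162. ]
wrist handle_sleeve [237.1 257. ] 0.72 [ 537.8 -130.7  137. ]
wrist screw_axis [276.9 267.7] 0.96 [ 493.6 -141.4  112. ]
scene handle_mid [239.9 336.6] 0.76 [ 536.8 -126.5  162. ]
scene handle_sleeve [248.  336.1] 0.49 [ 537.6 -128.2  137. ]
scene screw_axis [269.  323.5] 0.58 [ 495.  -131.6  112. ]
14.95 [ 536.  -130.4  144. ] [-0.6  0.6 -0.2]
```

View pics/v5.png

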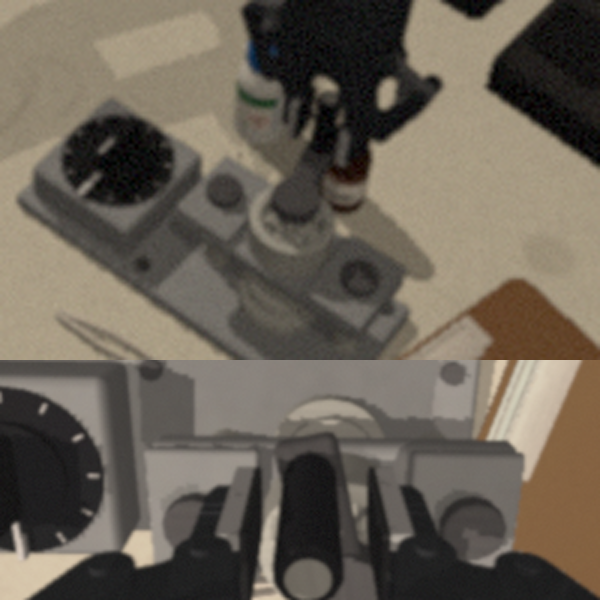

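Run:
```python
from h import *
np.set_printoptions(precision=1,suppress=True)
s=sense()
for z in (187,196): print(at_z("wrist",(289,254),z,s))
circ(14.5,-20,dz=.05);circ(-5.5,-30,dz=.075);
```

```text
[ 537.8 -129.4  187. ]
[ 544.4 -129.1  196. ]
0 0 0 0.31 -0.05 0.01 1.2;0 0 0 0.62 -0.08 0.02 1.2;0 0 0 0.94 -0.08 0.03 1.2;0 0 0 1.25 -0.06 0.04 1.2;0 0 0 1.56 -0.02 0.05 1.2
0 0 0 0.46 0.10 0.02 1.2;0 0 0 0.91 0.25 0.03 1.2;0 0 0 1.34 0.44 0.05 1.2;0 0 0 1.75 0.67 0.06 1.2;0 0 0 2.13 0.95 0.08 1.2
```

Call:
apply_moves(targets="0 0 0 0 -0.1 0 3;0 0 0 0 -0.1 0 1.2;0 0 0 0 -0.1 0 1.2;0 0 0 0 -0.1 0 1.2;0 0 0 0 -0.1 0 1.2", force=30)

```text
time: 15.95
tool_pos: [537.4, -130.4, 144.5]
tcp_rot: [-180.0, -0.0, -86.4]
ft_force: [1.0, 0.8, 0.1]
finger_gap: 15.2
```

Call:
apply_moves(targets="0 0 0 0.31 -0.05 0.01 1.2;0 0 0 0.62 -0.08 0.02 1.2;0 0 0 0.94 -0.08 0.03 1.2;0 0 0 1.25 -0.06 0.04 1.2;0 0 0 1.56 -0.02 0.05 1.2")

```text
time: 16.45
tool_pos: [538.4, -146.3, 143.9]
tcp_rot: [180.0, 0.0, -86.4]
ft_force: [-1.5, 1.7, 2.2]
finger_gap: 15.1
```

Call:
apply_moves(targets="0 0 0 0.46 0.10 0.02 1.2;0 0 0 0.91 0.25 0.03 1.2;0 0 0 1.34 0.44 0.05 1.2;0 0 0 1.75 0.67 0.06 1.2;0 0 0 2.13 0.95 0.08 1.2")

```text
time: 16.95
tool_pos: [530.1, -168.1, 143.1]
tcp_rot: [180.0, 0.0, -86.4]
ft_force: [-1.3, 3.0, 1.7]
finger_gap: 15.1
```

Run:
```python
from h import *
for p in(-35.5,-75.5,-115.5,-155.5,-195.5,-235.5,-275.5,-315.5): print(p);circ(p,-40,dz=.1)
```

```text
-35.5
0 0 0 0.46 0.43 0.02 1.2;0 0 0 0.85 0.92 0.04 1.2;0 0 0 1.18 1.46 0.06 1.2;0 0 0 1.42 2.03 0.08 1.2;0 0 0 1.58 2.64 0.10 1.2
-75.5
0 0 0 0.08 0.62 0.02 1.2;0 0 0 0.06 1.25 0.04 1.2;0 0 0 -0.04 1.87 0.06 1.2;0 0 0 -0.22 2.47 0.08 1.2;0 0 0 -0.49 3.04 0.10 1.2
-115.5
0 0 0 -0.34 0.53 0.02 1.2;0 0 0 -0.76 1.00 0.04 1.2;0 0 0 -1.23 1.41 0.06 1.2;0 0 0 -1.76 1.75 0.08 1.2;0 0 0 -2.33 2.02 0.10 1.2
-155.5
0 0 0 -0.60 0.18 0.02 1.2;0 0 0 -1.22 0.28 0.04 1.2;0 0 0 -1.85 0.29 0.06 1.2;0 0 0 -2.47 0.21 0.08 1.2;0 0 0 -3.08 0.05 0.10 1.2
-195.5
0 0 0 -0.58 -0.25 0.02 1.2;0 0 0 -1.12 -0.57 0.04 1.2;0 0 0 -1.60 -0.97 0.06 1.2;0 0 0 -2.03 -1.43 0.08 1.2;0 0 0 -2.39 -1.94 0.10 1.2
-235.5
0 0 0 -0.28 -0.56 0.02 1.2;0 0 0 -0.49 -1.15 0.04 1.2;0 0 0 -0.61 -1.77 0.06 1.2;0 0 0 -0.64 -2.40 0.08 1.2;0 0 0 -0.58 -3.02 0.10 1.2
-275.5
0 0 0 0.14 -0.61 0.02 1.2;0 0 0 0.37 -1.20 0.04 1.2;0 0 0 0.67 -1.75 0.06 1.2;0 0 0 1.05 -2.25 0.08 1.2;0 0 0 1.50 -2.69 0.10 1.2
-315.5
0 0 0 0.50 -0.38 0.02 1.2;0 0 0 1.05 -0.68 0.04 1.2;0 0 0 1.64 -0.90 0.06 1.2;0 0 0 2.25 -1.04 0.08 1.2;0 0 0 2.88 -1.10 0.10 1.2
```

Forces are tiny and z is following the thread. Continuing, checking each call.

Call:
apply_moves(targets="0 0 0 0.46 0.43 0.02 1.2;0 0 0 0.85 0.92 0.04 1.2;0 0 0 1.18 1.46 0.06 1.2;0 0 0 1.42 2.03 0.08 1.2;0 0 0 1.58 2.64 0.10 1.2")

```text
time: 17.45
tool_pos: [504.6, -185.4, 142.1]
tcp_rot: [-180.0, 0.0, -86.4]
ft_force: [1.0, 4.2, 0.4]
finger_gap: 15.4
```

Call:
apply_moves(targets="0 0 0 0.08 0.62 0.02 1.2;0 0 0 0.06 1.25 0.04 1.2;0 0 0 -0.04 1.87 0.06 1.2;0 0 0 -0.22 2.47 0.08 1.2;0 0 0 -0.49 3.04 0.10 1.2")

```text
time: 17.95
tool_pos: [474.0, -182.3, 141.2]
tcp_rot: [-180.0, -0.0, -86.4]
ft_force: [2.3, 3.7, -1.8]
finger_gap: 15.0
```

Call:
apply_moves(targets="0 0 0 -0.34 0.53 0.02 1.2;0 0 0 -0.76 1.00 0.04 1.2;0 0 0 -1.23 1.41 0.06 1.2;0 0 0 -1.76 1.75 0.08 1.2;0 0 0 -2.33 2.02 0.10 1.2")

```text
time: 18.45
tool_pos: [452.5, -160.2, 140.3]
tcp_rot: [-180.0, -0.0, -86.4]
ft_force: [2.7, -1.0, -0.7]
finger_gap: 15.2
```

Call:
apply_moves(targets="0 0 0 -0.60 0.18 0.02 1.2;0 0 0 -1.22 0.28 0.04 1.2;0 0 0 -1.85 0.29 0.06 1.2;0 0 0 -2.47 0.21 0.08 1.2;0 0 0 -3.08 0.05 0.10 1.2")

```text
time: 18.95
tool_pos: [450.3, -129.3, 139.3]
tcp_rot: [180.0, -0.0, -86.4]
ft_force: [0.8, -2.3, 1.3]
finger_gap: 15.1
```

Call:
apply_moves(targets="0 0 0 -0.58 -0.25 0.02 1.2;0 0 0 -1.12 -0.57 0.04 1.2;0 0 0 -1.60 -0.97 0.06 1.2;0 0 0 -2.03 -1.43 0.08 1.2;0 0 0 -2.39 -1.94 0.10 1.2")

```text
time: 19.45
tool_pos: [468.3, -104.1, 138.1]
tcp_rot: [180.0, 0.0, -86.4]
ft_force: [-1.5, -3.3, 3.7]
finger_gap: 15.3
```

Call:
apply_moves(targets="0 0 0 -0.28 -0.56 0.02 1.2;0 0 0 -0.49 -1.15 0.04 1.2;0 0 0 -0.61 -1.77 0.06 1.2;0 0 0 -0.64 -2.40 0.08 1.2;0 0 0 -0.58 -3.02 0.10 1.2")

```text
time: 19.95
tool_pos: [498.3, -96.5, 137.1]
tcp_rot: [180.0, 0.0, -86.4]
ft_force: [-1.8, 0.7, 1.6]
finger_gap: 15.4
```

Call:
apply_moves(targets="0 0 0 0.14 -0.61 0.02 1.2;0 0 0 0.37 -1.20 0.04 1.2;0 0 0 0.67 -1.75 0.06 1.2;0 0 0 1.05 -2.25 0.08 1.2;0 0 0 1.50 -2.69 0.10 1.2")

```text
time: 20.45
tool_pos: [526.0, -110.0, 136.1]
tcp_rot: [180.0, 0.0, -86.4]
ft_force: [-3.5, 0.5, 6.0]
finger_gap: 14.9
```

```bash
python3 -c "
from h import *
circ(-315.5,-32,dz=.08);s=sense();print(s['tool_pos'],s['ft_force'])"
```

```text
0 0 0 0.40 -0.31 0.02 1.2;0 0 0 0.83 -0.57 0.03 1.2;0 0 0 1.28 -0.78 0.05 1.2;0 0 0 1.76 -0.94 0.06 1.2;0 0 0 2.25 -1.04 0.08 1.2
[ 526.01196252 -110.00931867  136.05132041] [-3.52844672  0.47578273  5.99304844]
```

Call:
apply_moves(targets="0 0 0 0.40 -0.31 0.01 1.2;0 0 0 0.83 -0.57 0.02 1.2;0 0 0 1.28 -0.78 0.04 1.2;0 0 0 1.76 -0.94 0.05 1.2;0 0 0 2.25 -1.04 0.07 1.2")

```text
time: 20.95
tool_pos: [537.7, -132.2, 135.4]
tcp_rot: [-180.0, 0.0, -86.4]
ft_force: [-2.2, 2.8, 4.0]
finger_gap: 14.9
```

Call:
apply_moves(targets="0 0 0 0 0 0 1.2;0 0 0 0 0 0 1.2;0 0 0 0 0 0 1.2;0 0 0 0 0 0 1.2;0 0 0 0 0 0 1.2")

```text
time: 21.45
tool_pos: [537.7, -132.0, 135.6]
tcp_rot: [-180.0, -0.0, -86.4]
ft_force: [3.1, -0.6, -0.5]
finger_gap: 14.9
```

Run:
```python
from h import *
np.set_printoptions(precision=1,suppress=True)
s=sense();w=snapshot("wrist");t=snapshot("top");sc=snapshot("scene")
for q,z in(("handle_mid",153),("screw_axis",112)):
    for d in place_of("wrist",q)[:2]: print(q,np.round(d["at"],1),round(d["confidence"],2),at_z("wrist",d["at"],z,s))
for q in("vial_brown","bottle_drop","petri_a","tweezers"):
    for d in place_of("top",q)[:1]: print(q,round(d["confidence"],2),at_z("top",d["at"],0))
print(s["time"],s["tool_pos"],s["ft_force"],s["finger_gap"])
cv2.imwrite("pics/v6.png",np.vstack([cv2.resize(w[140:320,0:400,::-1],(680,306),interpolation=2),cv2.resize(sc[190:330,160:480,::-1],(680,290),interpolation=2)]))
```

```text
handle_mid [260.3 260.1] 0.74 [ 538.4 -133.9  153. ]
handle_mid [225.2 265.6] 0.67 [ 558.4 -135.3  153. ]
screw_axis [286.7 265.4] 0.71 [ 492.9 -141.2  112. ]
vial_brown 0.67 [ 614.  -118.7    0. ]
bottle_drop 0.59 [622.7 -18.1   0. ]
petri_a 0.57 [616.3 287.3   0. ]
tweezers 0.51 [391.9 -78.    0. ]
21.45 [ 537.7 -132.   135.6] [ 3.1 -0.6 -0.5] 14.875738321548704
```

View pics/v6.png

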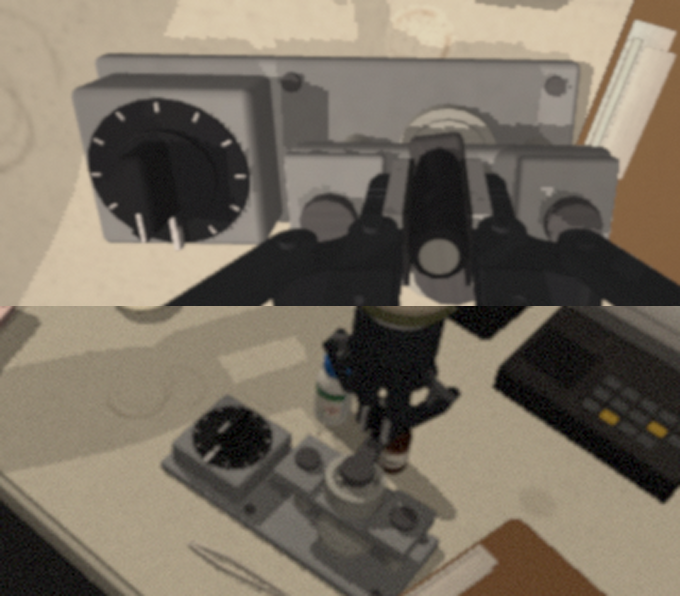

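Run:
```python
from h import *
s=sense()
P=lambda x,y,z: at_z("wrist",(140+y/1.7,x/1.7),z,s)
print(P(139,215,80),P(144,241,80),P(173,220,54),P(180,246,54))
print(s["ft_force"],s["qd"].round(2)); hand_in()
```

```text
[479.92996079   9.19290312  80.        ] [465.20706782   8.61190073  80.        ] [460.44760936   8.67220666  54.        ] [443.77157254   6.53304369  54.        ]
[ 3.08423884 -0.27323541  0.98300598] [ 0.01 -0.07 -0.02  0.01  0.01 -0.01]
the job is handed in; nothing more can be done
```

I set the dial, dropped the screw into its thread and turned it forward one turn. I handed in at about 22 s with the crank handle held still in the gripper.

- **Stop dial:** I turned it about 79° clockwise to the long index mark. Close-up after letting go, the pointed end was within about 0.5° of the mark. A rougher check before hand-in, from a slanted view, showed no change.
- **Screw drop:** I turned the crank backward about 80°, until its weight (about 5 N) came onto the hand, and lowered it. Near the bottom the upward force reached about 13 N and the tool had gone down only about 8 mm. I opened the gripper so the screw could settle. The height measured from the wrist camera then fitted the full 9 mm drop, and I gripped the handle again.
- **Forward turn:** I turned about 362° clockwise, following the thread down about 9 mm (tool height 144.5 to 135.6 mm). Side forces stayed under about 5 N. Grip opening at the end read 15 mm on the 16 mm sleeve.
- **Objects beside the press:** The bottle, vial, tweezers and petri dish were found where they first stood, within about 7 mm (network noise). I saw no contact with any of them.
- **Brief high force:** While first gripping the dial, the wrist force reached about 54 N in total, 42 N of it upward, probably the fingertips on the dial skirt. I corrected it within the next move. It stayed under the 120 N wrist limit, and I took it to be on the fingers rather than the gripper body, but I could not confirm that.

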